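# Set up the clamp fixture and the finishing holders

## Task

Get the bench ready for re-facing the cork sanding block: lay the cork block flat between the corner pieces of the clamp fixture (swing the hold-down arm well out of the way first if it is over the seat) and swing the arm fully back over the block. Also put the wax bar flat between the corner pieces of the small tray, the sanding sleeve upright over the round post and down on its base, and the lidded pot from the front of the bench (not the one at the back beside the glue tin) upright inside the round rimmed dish. Leave everything released and at rest.

Things in the scene. Friction and masses are not known exactly. Their poses are not given: they have to be found in the camera images.
- cork_block_center (a point): Centre of the cork sanding block, a plain brown loose block 105 x 50 x 32 mm (its x, y, z), lying flat; this point is 16 mm above its underside. Grasp across the 50 mm.
- wax_bar_center (a point): Centre of the ochre wax bar, loose, 85 x 35 x 20 mm (its x, y, z), lying flat; this point is 10 mm above its underside. Grasp across the 35 mm.
- sleeve_center (a point): Centre of the sanding sleeve, a loose upright open tube, 61 mm outside diameter, 64 mm high, bore about 46 mm; z is its axis, this point is half-way up. Grasp across the outside.
- pot_center (a point): Centre of the lidded round pot (white with a tan lid fixed on it) among the loose things at the front of the bench; a like one at the back beside the glue tin is no part of the job. Loose, upright, 62 mm diameter, 35 mm high; z is its axis, this point is half-way up. Grasp across the outside.
- clamp_fixture: Fixed plywood plate, 88 mm (x) by 182 mm (y, -72 to +110), 5 mm thick, seat of the cork block. Origin: underside at the seat's centre. Metal corner pieces, 8 mm high above the plate, enclose 66 (x) by 121 mm (y): the block's 105 mm go along y. They reach 18 mm along each side; the middle of the long sides is free for fingers. The upright post of the hold-down arm is at x 0, y +83 mm.
- wax_tray: Fixed plywood plate without an arm, 72 mm (x) by 122 mm (y), 5 mm thick. Origin: centre of its underside. Metal corner pieces, 8 mm high above the plate, enclose 51 (x) by 101 mm (y), for the wax bar with its 85 mm along y; they reach 16 mm along each side, the middle of the long sides is free for fingers.
- sleeve_post: Fixed holder of the sanding sleeve: round base 84 mm in diameter and 5 mm thick with an upright wooden post in the middle, 28 mm in diameter, its chamfered top 42 mm above the bench. Origin: centre of the underside; z up.
- pot_seat: Fixed shallow round dark metal dish for the pot: inside diameter 78 mm, floor 3 mm thick, rim top 7 mm above the bench. Origin: centre of the underside; z up.
- hold_arm (a joint): Angle (rad, 0 to 1.9) of the fixture's hold-down arm about its post; starts anywhere. 0 (stop): closed, pointing along the fixture's -y over the seat. Grows counter-clockwise from above; at 1.57 it points along the fixture's +x, clear. Swings level, stays where left, about 1 N at the knob moves it. Arm 16 mm wide, 41 to 49 mm above the bench; rubber foot under the knob 2.5 mm over a seated block.
- clamp_knob (a point): Middle of the upright black round knob on the end of the hold-down arm, 60 mm from the post's axis: 16 mm in diameter, 27 mm high, from 49 to 76 mm above the bench; this point is at 62.5 mm. Pinch it from above, or push it sideways; it may turn between the fingers.
There are look-alikes about, which are no part of the job. Of the things that look like the part that bears sleeve_center, the middle-sized one is meant.

How it is judged:
By the outcome, as a careful person would: the job done as asked, in the order asked, and still so for the second after the job is handed in, with the robot touching nothing.
It also fails if it takes over 136 s, if anything falls off the work surface, if the arm or the gripper's body presses on something with over 40 N, if the wrist force passes 120 N, or if a joint passes its speed limit or range.

## Robot

A 6-joint arm with a two-finger parallel gripper is mounted at the origin on a cart in front of the work surface, level with it; the furniture and walls round the work are solid. World frame = base frame: x ahead of the robot, y to its left, z up, the work surface at z = 0. Lengths are in m, angles in rad, forces in N, time in s.
With the tool pointing down it reaches from about 0.3 to 1 m from the base axis. Payload 5.1 kg.
Tool frame: the origin (TCP) lies at the very end of the fingers, on their centre line; the grasp point (between the pads) lies 19 mm behind it; z points along the fingers, y is the line along which they close (so a half turn about z gives the same grasp; the last joint's range is limited). The gripper opens to 95 mm and grips with 3 to 60 N. Pads are 20 mm wide; open, the fingers measure 119 mm over their backs; the gripper's body (75 mm by 180 mm) begins 59 mm behind the grasp point.
Start: joints at [-1.402, 0.124, 1.65, -0, 1.367, -0.083], TCP at [0.162, -0.629, 0.215] pointing down, gripper open.
Joint ranges: [-2.61, 2.61], [-1.02, 2.33], [0.03, 2.71], [-1.35, 4.49], [0.32, 2.68], [-2.91, 2.91]. Speed limits (rad/s): [2.57, 2.57, 3.14, 3.14, 3.14, 3.14].

## Interface

Orientations are given as a rotation vector (axis times angle).
In Python, from station import r gives the robot as it stands. Calls block until the motion is done:
- r.move_pose(position, orientation): joint-space move of the TCP to a pose.
- r.servo_line(position, ori=None, speed=0.15, force_limit=None): straight line of the TCP; ori=None keeps the orientation; speed is the mean speed in m/s. With force_limit (N) it stops when the force on the tool has changed by that much, and returns True; else False.
- r.move_joints(angles): joint-space move.
- r.ungrasp() and r.grab(squeeze=None): open the fingers fully, or close them until they stop; squeeze is the grip in N (None keeps the last).
- r.sleep(seconds).
- r.ik(position, orientation): joint angles nearest the present ones, or None.
- r.sense(): the state.
- r.capture(name): name is "side" or "top"; returns the picture (400x640x3 uint8, blue, green, red); there is no depth.
- r.camera_model(name): a dict with "fx", "fy", "cx", "cy" (pixels), "D" ([k1, k2, p1, p2, k3] as OpenCV has them; the pictures are not rectified), "R" (3x3) and "t" (3): a world point X has camera coordinates R X + t. Camera axes: x right, y down, z forward; pixel columns grow to the right and rows downward; lengths in m; the calibration is good to about 2 mm. A picture is of the moment at which its call begins. camera_model takes no time and is no camera call.
A pose or a line that the arm cannot do raises r.MotionError and nothing moves.
- r.job_done(): hands the job in; it is judged then, once.
The state is a dict: "time_s": time; "joints": joint angles; "qd": joint speeds; "tau": joint torques, N m; "position": TCP position; "tool_rot": TCP orientation; "force": force on the tool from outside, world axes, zero at the start; "wrist_torque": the same for the moment, N m; "gripper_width": finger opening in m; "grip_force": force on a finger pad.
Only numpy, scipy, OpenCV 4.12 (cv2) and the standard library are available. Lean on these libraries where they do the work, as an engineer would, in place of code of your own. Each camera call takes 0.05 s, during which the arm holds its last target. There are 200 camera calls.

## Working session

There is one attempt and no reset: what is moved stays moved. The work goes in short steps, each a Python script; the robot and the scene stay as the last script left them, time stands still between calls to the robot, and variables do not carry over. Pictures are saved under pics/ and viewed, at most 14 in all, crops included, and the job is handed in when it is done.

```bash
mkdir -p pics; ls; python3 - <<'E'
from station import r
import cv2
for n in("top","side"):
    im=r.capture(n); cv2.imwrite(f"pics/{n}0.png",im)
    m=r.camera_model(n); print(n,m)
print(r.sense())
E
```

```text
pics
top {'fx': 422.2401348303185, 'fy': 422.2401348303185, 'cx': 317.6179706869453, 'cy': 199.13577033661875, 'D': array([-0.05293043,  0.        ,  0.        ,  0.        ,  0.        ]), 'R': array([[-0.02596766, -0.99953406, -0.01604181],
       [-0.99746458,  0.02697084, -0.06585584],
       [ 0.06625782,  0.01429101, -0.99770019]]), 't': array([-0.0027695 ,  0.54429184,  1.2529777 ])}
side {'fx': 406.86265819150736, 'fy': 406.86265819150736, 'cx': 318.25795136905845, 'cy': 191.1005392092987, 'D': array([-0.02679928,  0.        ,  0.        ,  0.        ,  0.        ]), 'R': array([[-0.9134254 , -0.40651395,  0.02001111],
       [-0.26940384,  0.56702532, -0.77839826],
       [ 0.30508294, -0.71639981, -0.62745176]]), 't': array([0.45278674, 0.23031349, 1.30865079])}
{'time_s': 0.1, 'joints': array([-1.40160954e+00,  1.24444321e-01,  1.65148674e+00,  3.11321547e-05,
        1.36749074e+00, -8.25984926e-02]), 'qd': array([-0.0001481 , -0.00051076, -0.00259374,  0.00038046, -0.00041935,
        0.00035272]), 'tau': array([ 9.42538463e-04, -4.18880224e+01, -3.61096108e+01,  7.76714017e-02,
        4.61837417e-02, -6.67263748e-05]), 'position': array([ 0.16182419, -0.62895981,  0.21353706]), 'tool_rot': array([-3.11491699e+00, -3.94220045e-01,  7.64691634e-05]), 'force': array([0.49864022, 0.04904397, 0.33930087]), 'wrist_torque': array([-0.00693092,  0.03637858, -0.0404446 ]), 'grip_force': 0.0, 'gripper_width': 0.09514743321517831}
```

View pics/top0.png

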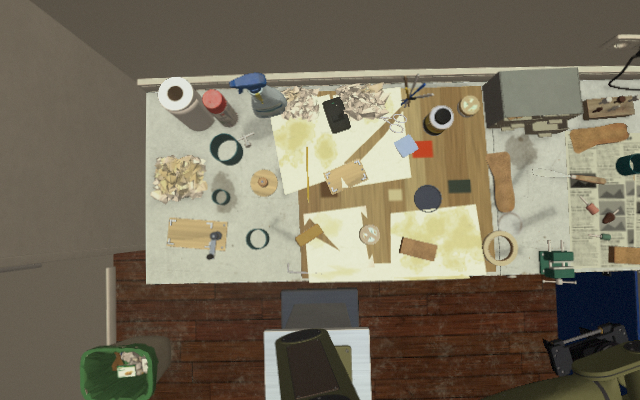

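View pics/side0.png

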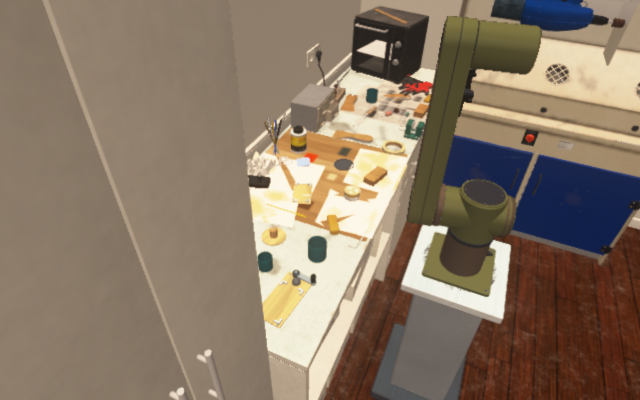

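The top view shows these candidates:
- Tubes: (226,149) large, (221,197) small, (258,239) middle.
- Pots: (370,235) at the front. (470,105) is at the back by the tin and is not wanted.
- Cork block at (418,248) and wax bar at (308,235).
- Fixture at (197,235), tray at (345,176), post at (264,183), dish at (427,198).

Next I'll enlarge the image to confirm these.

```bash
python3 - <<'E'
import cv2
im=cv2.imread("pics/top0.png")
cv2.imwrite("pics/c1.png",cv2.resize(im[130:285,150:310],None,fx=3.8,fy=3.8,interpolation=cv2.INTER_CUBIC))
cv2.imwrite("pics/c2.png",cv2.resize(im[130:285,290:490],None,fx=3.8,fy=3.8,interpolation=cv2.INTER_CUBIC))
E
```

```text
(no output)
```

View pics/c1.png

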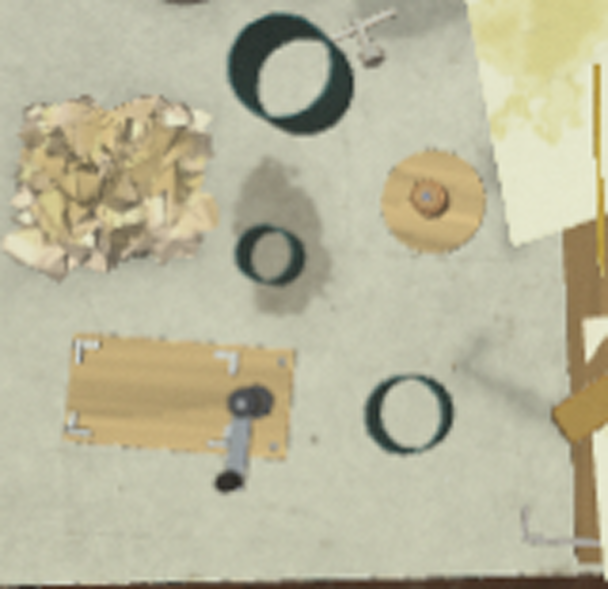

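View pics/c2.png

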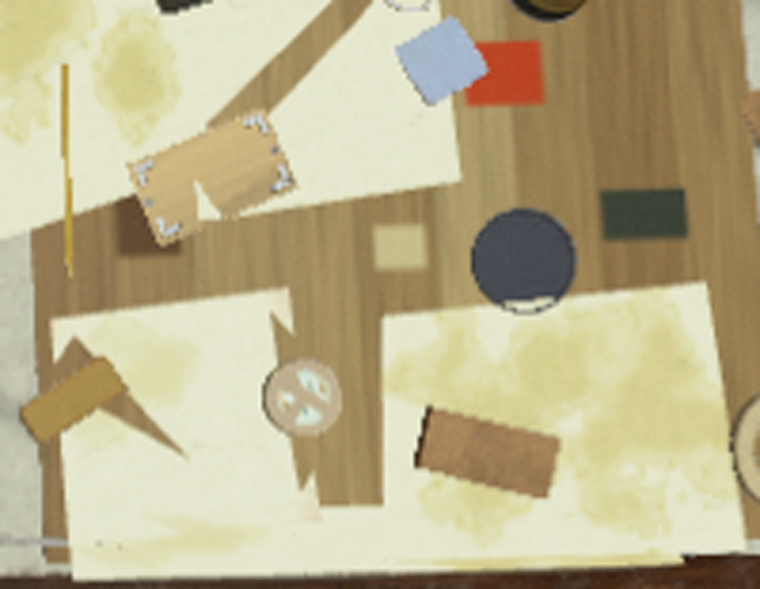

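```bash
cat > h.py <<'E'
import cv2, numpy as np
from station import r
from scipy.optimize import least_squares
from scipy.spatial.transform import Rotation as Ro
def ray(name,px,z):
    m=r.camera_model(name);K=np.array([[m['fx'],0,m['cx']],[0,m['fy'],m['cy']],[0,0,1]])
    u=cv2.undistortPoints(np.array(px,float).reshape(-1,1,2),K,np.array(m['D'])).reshape(-1,2)
    d=np.c_[u,np.ones(len(u))]@m['R']; C=-m['R'].T@m['t']
    return (C+d*((z-C[2])/d[:,2])[:,None])[:,:2], C
def blob(im,seed,tol,win=60,k=4):
    "hull pixels of the part of similar colour about a seed"
    x,y=seed;x0,y0=x-win//2,y-win//2
    c=cv2.resize(im[y0:y0+win,x0:x0+win],None,fx=k,fy=k,interpolation=cv2.INTER_CUBIC)
    lab=cv2.cvtColor(c,cv2.COLOR_BGR2LAB).astype(float)
    s=int((win//2+.5)*k)
    ref=np.median(lab[s-6:s+7,s-6:s+7].reshape(-1,3),0)
    d=(lab-ref)*[.6,1.5,1.5]
    mk=(np.linalg.norm(d,axis=2)<tol).astype(np.uint8)
    mk=cv2.morphologyEx(mk,cv2.MORPH_OPEN,np.ones((5,5)))
    mk=cv2.morphologyEx(mk,cv2.MORPH_CLOSE,np.ones((9,9)))
    _,l=cv2.connectedComponents(mk); mk=(l==l[s,s]).astype(np.uint8)
    cs,_=cv2.findContours(mk,cv2.RETR_EXTERNAL,cv2.CHAIN_APPROX_NONE)
    h=max(cs,key=cv2.contourArea).reshape(-1,2)
    cv2.drawContours(c,[h],-1,(0,0,255),1)
    return (h+.5)/k-.5+[x0,y0], c
def rect(P):
    (c,(w,h),a)=cv2.minAreaRect((P*1000).astype(np.float32))
    if w<h: w,h,a=h,w,a+90
    return np.array(c)/1000,w,h,np.radians(a)   # a: direction of long side
def circ(P,C,rad=None,outer=False):
    c=P.mean(0)
    if outer: P=P[(P-c)@(c-C[:2])>0]
    if rad: f=lambda q:np.linalg.norm(P-q,axis=1)-rad; s=least_squares(f,c,loss='soft_l1',f_scale=.001)
    else: f=lambda q:np.linalg.norm(P-q[:2],axis=1)-q[2]; s=least_squares(f,[*c,.03],loss='soft_l1',f_scale=.001)
    return s.x, 1e3*np.sqrt(np.mean(f(s.x)**2))
E
python3 - <<'E'
from h import *
im=cv2.imread("pics/top0.png");cr=[]
for n,s,t,z in [("cork",(418,248),22,.032),("wax",(308,235),25,.02),("tray",(348,172),22,.005),("fix",(192,234),22,.005)]:
    h,c=blob(im,s,t,80 if n in("fix","tray") else 60); P,C=ray("top",h,z); q=rect(P); print(n,q[0].round(4),round(q[1],1),round(q[2],1),round(q[3],3)); cr.append(cv2.resize(c,(260,260)))
for n,s,t,z in [("base",(257,176),22,.005),("dish",(427,197),22,.007),("pot",(364,236),35,.035)]:
    h,c=blob(im,s,t); P,C=ray("top",cv2.convexHull(h.astype(np.float32)).reshape(-1,2),z); print(n,circ(P,C)); cr.append(cv2.resize(c,(260,260)))
# tube: dark ring
x0,y0=235,215;k=4
c=cv2.resize(im[y0:y0+50,x0:x0+50],None,fx=k,fy=k,interpolation=cv2.INTER_CUBIC)
mk=(c[...,2]<95).astype(np.uint8)
cs,_=cv2.findContours(mk,cv2.RETR_EXTERNAL,cv2.CHAIN_APPROX_NONE)
hh=max(cs,key=cv2.contourArea).reshape(-1,2);cv2.drawContours(c,[hh],-1,(0,0,255),1)
P,C=ray("top",(hh+.5)/k-.5+[x0,y0],.064); print("tube",circ(P,C,outer=True),circ(P,C,.0305,True),C)
# clamp marks picked in crop c1: post top, knob top
g=lambda p:[p[0]/3.8+150-.37,p[1]/3.8+130-.37]
print("knob",ray("top",[g((228,481))],.076)[0],"posttop",ray("top",[g((252,402))],.06)[0])
cr.append(cv2.resize(c,(260,260)))
cv2.imwrite("pics/m.png",cv2.resize(np.vstack([np.hstack(cr[:4]),np.hstack(cr[4:])]),(800,400)))
E
```

```text
cork [ 0.3876 -0.3111] 104.0 50.0 1.301
wax [ 0.4395 -0.0079] 186.9 117.8 3.027
tray [ 0.5905 -0.1115] 163.3 123.4 0.348
fix [0.4491 0.3549] 184.6 90.6 1.465
base (array([0.59983067, 0.14677168, 0.04280052]), np.float64(0.253318153695913))
dish (array([ 0.53917941, -0.3501726 ,  0.04148998]), np.float64(0.6047494529581235))
pot (array([ 0.42257309, -0.1491503 ,  0.11785837]), np.float64(3.4126820926229384))
tube (array([0.43164741, 0.16013799, 0.03112574]), np.float64(5.047011757840791)) (array([0.43153361, 0.16088229]), np.float64(5.081049105607577)) [ 0.45982034 -0.03535453  1.28589646]
knob [[0.38439044 0.29620636]] posttop [[0.44328612 0.28125377]]
```

View pics/m.png

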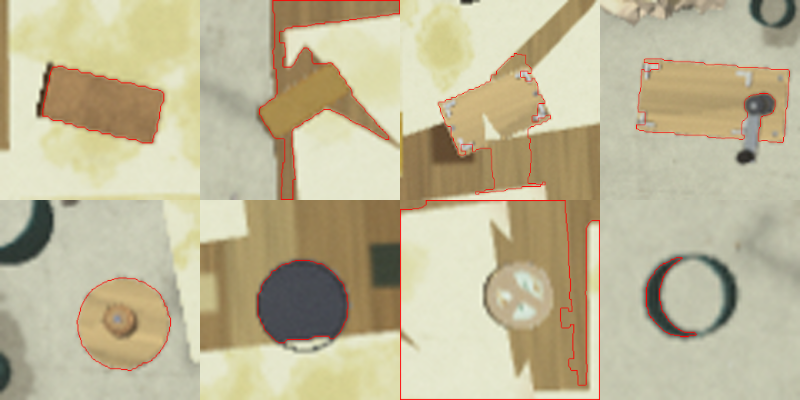

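Cork, fixture, base and dish masks fit well (sizes match). I'll tighten the masks for the wax bar, tray, pot and tube.

```bash
python3 - <<'E'
from h import *
im=cv2.imread("pics/top0.png");cr=[]
h,c=blob(im,(308,235),13); P,C=ray("top",h,.02); print("wax",rect(P)); cr.append(c)
h,c=blob(im,(348,172),12); P,C=ray("top",h,.005); print("tray",rect(P)); cr.append(c)
g=lambda p,x0:np.array(p)/3.8+[x0,130]-.37
P,C=ray("top",g([(128,163),(262,110),(297,187),(164,245)],290),.005); print("tray pick",rect(P),P.mean(0))
def cropm(x0,y0,f,k=4,w=50):
    c=cv2.resize(im[y0:y0+w,x0:x0+w],None,fx=k,fy=k,interpolation=cv2.INTER_CUBIC)
    mk=f(c).astype(np.uint8)
    cs,_=cv2.findContours(mk,cv2.RETR_EXTERNAL,cv2.CHAIN_APPROX_NONE)
    hh=cv2.convexHull(np.vstack([q.reshape(-1,2) for q in cs if cv2.contourArea(q)>60])).reshape(-1,2)
    cv2.drawContours(c,[hh],-1,(0,0,255),1);cr.append(cv2.resize(c,(240,240)))
    hh=np.vstack([np.linspace(a,b,12,endpoint=False) for a,b in zip(hh,np.roll(hh,-1,0))])
    return (hh+.5)/k-.5+[x0,y0]
P,C=ray("top",cropm(235,215,lambda c:c[...,2]<130),.064); print("tube",circ(P,C,outer=True),circ(P,C,.0305,True))
c=cv2.resize(im[210:260,345:395],None,fx=4,fy=4,interpolation=cv2.INTER_CUBIC)
H=cv2.HoughCircles(cv2.cvtColor(c,cv2.COLOR_BGR2GRAY),cv2.HOUGH_GRADIENT,1.2,100,param1=120,param2=20,minRadius=34,maxRadius=50)
u,v,R=H[0][0];cv2.circle(c,(int(u),int(v)),int(R),(0,0,255),1);cr.append(cv2.resize(c,(240,240)))
P,C=ray("top",(np.array([[u,v],[u+R,v]])+.5)/4-.5+[345,210],.035);print("pot",P[0],np.linalg.norm(P[1]-P[0]))
# corners of fixture corner pieces, z=.013: picks in c1 (outer elbows)
P,C=ray("top",g([(78,342),(236,353),(222,443),(68,434)],150),.013);print("fix corners",P.mean(0),rect(P))
cv2.imwrite("pics/m2.png",cv2.resize(np.hstack(cr),(800,200)))
E
```

```text
wax (array([0.43852014, 0.01213821]), 80.09431457519531, 33.166847229003906, np.float64(2.1025227038554672))
tray (array([ 0.61883124, -0.09941191]), 122.82408142089844, 70.08007049560547, np.float64(2.1947099890698643))
tray pick (array([ 0.61421484, -0.10399961]), 116.44457244873047, 72.10003662109375, np.float64(1.9549745247173713)) [ 0.61331427 -0.10424061]
tube (array([0.43105572, 0.16400324, 0.03006852]), np.float64(0.2389010933602919)) (array([0.43120097, 0.16345538]), np.float64(0.3372811985859239))
pot [ 0.43547468 -0.16744415] 0.028353800289658518
fix corners [0.45176356 0.37510585] (array([0.45124405, 0.37422449]), 130.49876403808594, 73.85131072998047, np.float64(1.477912192191767))
```

View pics/m2.png

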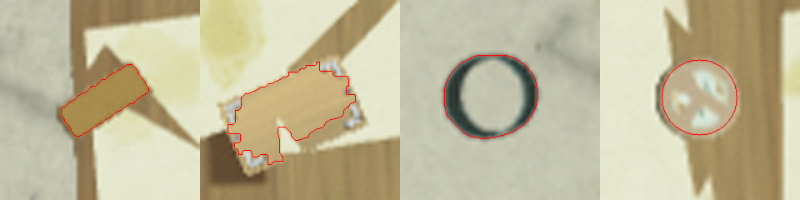

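All the measured sizes match the description:
- **Cork:** (.388,-.311)
- **Wax:** (.4385,.012)
- **Middle tube:** (.431,.163), r≈30 mm
- **Front pot:** (.435,-.167)
- **Hold-down arm:** about 1.53 rad, so the seat is already clear.

I'll move the cork first.

```bash
cat >> h.py <<'E'
def ori(phi):
    y=np.array([np.cos(phi),np.sin(phi),0]);z=np.array([0,0,-1.])
    return Ro.from_matrix(np.c_[np.cross(y,z),y,z]).as_rotvec()
def over(p,phi,z):
    "joint move above a point; of the two equal grasps take the one with the last joint nearer its middle"
    best=[]
    for k in(0,np.pi):
        q=r.ik([*p,z],ori(phi+k))
        if q is not None: best.append((abs(q[5]),k))
    k=min(best)[1]; r.move_pose([*p,z],ori(phi+k))
def pick(p,phi,z,N,up=.2):
    r.ungrasp(); over(p,phi,up); r.servo_line([*p,z],speed=.2,force_limit=15); r.grab(N)
    s=r.sense(); print("grip",s['gripper_width'],s['grip_force'],s['position'])
    r.servo_line([*p,up],speed=.2); print("held",r.sense()['gripper_width'])
def place(p,phi,z,up=.2):
    over(p,phi,up); r.servo_line([*p,z+.03],speed=.2)
    print("touch",r.servo_line([*p,z],speed=.04,force_limit=10),r.sense()['position'])
    r.ungrasp(); r.servo_line([*p,up],speed=.2); print("t",r.sense()['time_s'])
E
python3 - <<'E'
from h import *
pick([.3876,-.3111],1.301+np.pi/2,.006,25)
place([.4514,.3744],1.47+np.pi/2,.011)
cv2.imwrite("pics/s1.png",r.capture("side"))
over([.443,.20],0,.2)
im=r.capture("top");cv2.imwrite("pics/a1.png",cv2.resize(im[195:275,150:270],None,fx=5,fy=5,interpolation=cv2.INTER_CUBIC))
E
```

```text
grip 0.0499366796646603 25.000093281269073 [ 0.38754021 -0.31102112  0.00596216]
held 0.0499312910126622
touch True [0.45074957 0.37394101 0.01089023]
t 10.9167
```

View pics/a1.png

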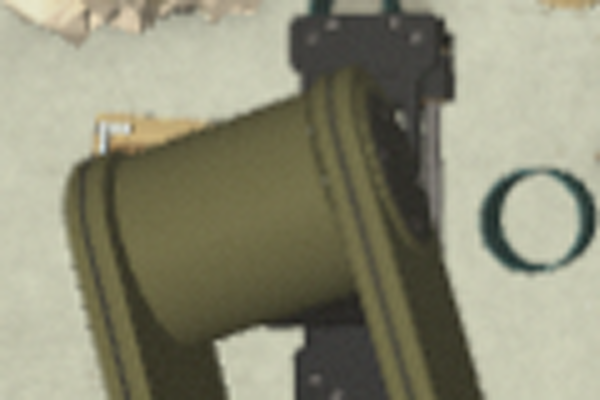

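The robot arm hides the fixture. I'll move it aside over the wax bar and look again.

```bash
python3 - <<'E'
from h import *
over([.4385,-.1],.53,.2)
im=r.capture("top");cv2.imwrite("pics/top2.png",im);cv2.imwrite("pics/a2.png",cv2.resize(im[205:275,160:260],None,fx=6,fy=6,interpolation=cv2.INTER_CUBIC))
E
```

```text
(no output)
```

View pics/a2.png

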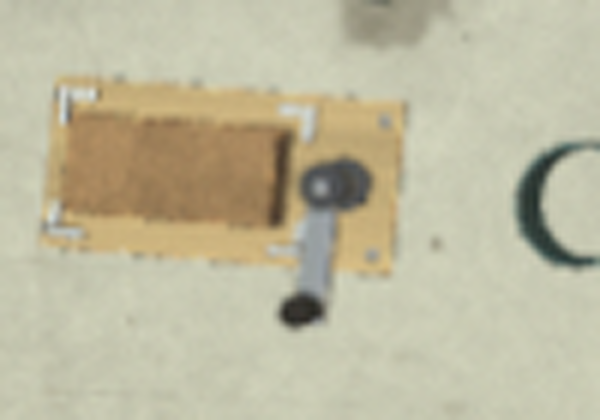

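The cork lies inside all four corner pieces, and the arm still points away with its knob at crop (300,310). I'll push the knob round to its stop with closed fingers.

```bash
cat > push.py <<'E'
from h import *
post=np.array([.443,.2918]);R=.06;z=.057
pos=lambda t:post+R*np.array([np.cos(1.47+t),np.sin(1.47+t)])
ph=lambda t,k:1.47+t+np.pi/2+k
c=[]
for k in(-np.pi,0,np.pi):
    q=[r.ik([*pos(t),z],ori(ph(t,k))) for t in(2.15,1.2,.25)]
    if all(x is not None for x in q): c.append((max(abs(x[5]) for x in q),k))
print(c);k=min(c)[1]
r.grab(10)
r.move_pose([*pos(2.15),.2],ori(ph(2.15,k))); r.servo_line([*pos(2.15),z],speed=.2,force_limit=15)
for t in np.arange(2.05,-.05,-.1):
    hit=r.servo_line([*pos(t),z],ori(ph(t,k)),speed=.06,force_limit=8)
    if hit: print(round(t,2),r.sense()['force'].round(1),r.sense()['position'].round(4))
    if hit and t<.8: break
s=r.sense();p=s['position'][:2]-post;print("end angle",np.arctan2(p[1],p[0])-1.47,s['force'])
E
cat push.py | python3 - 
```

```text
[(np.float64(1.5675948312148704), -3.141592653589793), (np.float64(2.706795106229167), 0), (np.float64(1.567594831214869), 3.141592653589793)]
end angle 0.2726768917666209 [-43.50696867   1.87921635  25.63130315]
```

```bash
python3 - <<'E'
from h import *
s=r.sense();print(s['position'],s['force'],s['time_s'],s['joints'])
p=s['position']; 
t=np.array([np.cos(1.47+.27+np.pi/2),np.sin(1.47+.27+np.pi/2)])
r.servo_line([*(p[:2]+.035*t),p[2]],speed=.05);s=r.sense();print(s['position'],s['force'])
r.servo_line([*s['position'][:2],.2],speed=.2)
over([.4385,-.1],.53,.2);print(r.sense()['force'])
im=r.capture("top");cv2.imwrite("pics/top3.png",im);cv2.imwrite("pics/a3.png",cv2.resize(im[205:275,160:260],None,fx=6,fy=6,interpolation=cv2.INTER_CUBIC))
E
```

```text
[0.43250924 0.35223294 0.05614002] [-43.50696867   1.87921635  25.63130315] 21.95 [0.57944806 0.09231146 1.96764653 0.01647426 1.10976584 0.61984827]
[0.39836094 0.34637805 0.05625963] [-0.69169449 -0.39566629  0.17568173]
[ 0.54336612 -0.67165459  0.30493316]
```

View pics/a3.png

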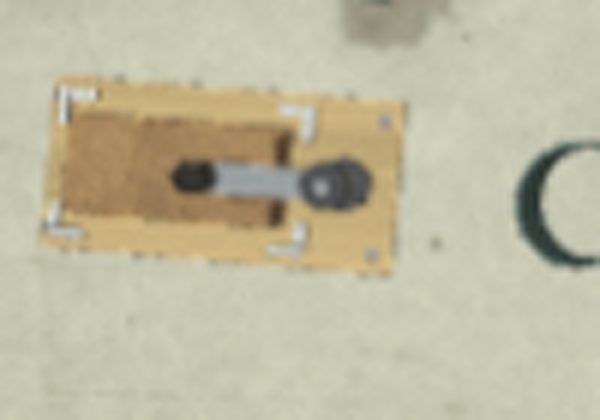

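The arm is fully closed over the block. Knob at crop (193,177) and post at (320,185) line up with the plate edge, and the block hasn't moved. Next come the wax bar, sleeve and pot.

```bash
python3 - <<'E'
from h import *
pick([.4385,.0121],2.1025+np.pi/2,.003,20)
place([.6138,-.1041],1.955+np.pi/2,.008)
pick([.4312,.1635],-.135,.026,15)
place([.5998,.1468],-.135,.031)
pick([.4355,-.1674],0,.010,15)
place([.5392,-.3502],0,.013)
r.move_joints([-1.402,.124,1.65,0,1.367,-.083])
im=r.capture("top");cv2.imwrite("pics/top4.png",im)
cv2.imwrite("pics/a4.png",cv2.resize(im[130:275,155:475],None,fx=2.5,fy=2.5,interpolation=cv2.INTER_CUBIC))
im=r.capture("side");cv2.imwrite("pics/side4.png",cv2.resize(im[110:330,240:420],None,fx=2.7,fy=2.7,interpolation=cv2.INTER_CUBIC))
print(r.sense()['time_s'])
E
```

```text
grip 0.03434085225374828 19.981675911694765 [0.438421   0.01211117 0.00296548]
held 0.0337422788417888
touch True [ 0.61293916 -0.10391314  0.00784713]
t 35.7
grip 0.06059344722897975 15.000079153542174 [0.43125809 0.16356135 0.02617329]
held 0.06005225873918022
touch True [0.59897197 0.14667487 0.03101692]
t 43.9083
grip 0.06104856758282054 15.000247210264206 [ 0.43539082 -0.16743189  0.01015119]
held 0.061075247422700006
touch True [ 0.53850308 -0.34974128  0.01293606]
t 52.6917
54.5083
```

View pics/a4.png

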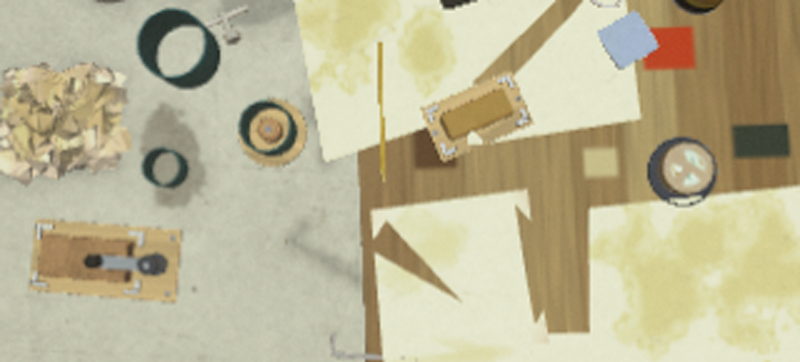

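View pics/side4.png

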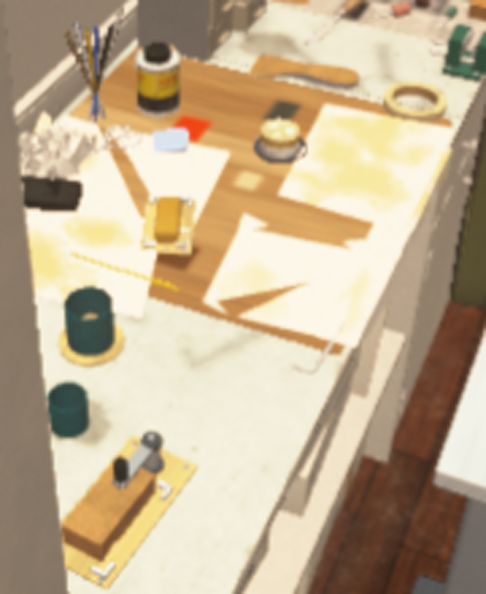

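Everything is seated. The sleeve surrounds the post at crop (268,130), the wax bar sits inside the tray corners, and the arm is closed over the cork. The pot, at crop (688,166), touched down at floor height (3 mm) rather than on the rim, so it is inside the dish. Handing in.

```bash
python3 - <<'E'
from h import *
print(ray("top",[[688/2.5+155-.3,166/2.5+130-.3]],.038)[0])
print(r.job_done())
E
```

```text
[[ 0.54271169 -0.35023159]]
the job is handed in; nothing more can be done
None
```

The job is handed in with no verdict returned: all four parts looked seated in the last pictures and the arm closed over the cork, after about 55 s of the 136 s, but the closing push ended at about 50 N on the fingers because my 8 N stop never triggered (wrist limit 120 N; the 40 N limit covers the arm and gripper body).

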